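# Set the drying pan on the glue hob

## Robot

A 6-joint arm with a two-finger parallel gripper is mounted at the origin on the work surface. World frame = base frame: x ahead of the robot, y to its left, z up, the work surface at z = 0. Lengths are in m, angles in rad, forces in N, time in s.
With the tool pointing down it reaches from about 0.275 to 0.75 m from the base axis. Payload 10.2 kg.
Tool frame: the origin (TCP) lies at the very end of the fingers, on their centre line; the grasp point (between the pads) lies 19 mm behind it (grasp_offset is the distance from the TCP to the grasp point, in m); z points along the fingers, y is the line along which they close (so a half turn about z gives the same grasp; the last joint's range is limited). The gripper opens to 88 mm and grips with 3 to 60 N. Pads are 18 mm wide; open, the fingers measure 123 mm over their backs; the gripper's body (75 mm by 187 mm) begins 45 mm behind the grasp point.
Start: joints at [0.941, 0.313, 1.498, -0, 1.331, -0.223], TCP at [0.208, 0.482, 0.239] pointing down, gripper open.
Joint ranges: [-2.94, 2.94], [-0.97, 2.17], [0.19, 2.56], [-1.23, 4.37], [0.02, 3.11], [-2.88, 2.88]. Speed limits (rad/s): [2.39, 2.39, 3.01, 3.14, 3.14, 3.14].

## Interface

Orientations are given as a unit quaternion [w, x, y, z].
In Python, from rig import * gives the robot as it stands. The module is installed in compiled form; this text tells all that it offers.
- The arm moves only by the tool carry_out, never from a script. Its argument "plan" is a list of rows, each a list of 7 numbers: the shift along the tool's x, y, z in cm, then the turn, a rotation vector about the tool's x, y, z in degrees, then the opening, from -1 (shut) to 1 (fully open). In form: [[dx, dy, dz, rx, ry, rz, gripper], ...]. A call has 1 to 20 rows; each row is the pose to reach, as a shift and turn from the pose commanded when the call began, along the tool's axes at that moment; what a row does not reach only later rows make up. A row lasts 1/8 s, in which the tool goes at most 62.5 mm and 10.7 degrees, less where a joint would pass 70% of its speed; a pose out of reach is approached as far as the arm can. A call with a gripper value outside its range is refused whole. The fingers move at their own pace and stop on an object; "newtons" is the grip in N (left out, the last holds). Time passes only in rows, so rows that repeat a pose let the fingers close. It gives the time, the measured TCP pose, the force, the opening and the grip force at its end, in the units of the state.
- get_state(): the state, without advancing time (a new reading comes with each control period).
- capture(name): name is "side" or "top" or "wrist"; returns a dict with "pixels" (400x640x3 uint8, blue, green, red), "fx", "fy", "cx", "cy" (pixels), "origin" and "attitude" of the camera in the world. Camera axes: x right, y up, looking along -z (the intrinsics and any distortion apply to the point x, -y, -z); pixel columns grow to the right and rows downward; lengths in m; the calibration is good to about 2 mm. A picture is of the moment at which its call begins. There is no depth.
- hand_in(): hands the job in; it is judged then, once.
The state is a dict: "clock": time; "qpos": joint angles; "qvel": joint speeds; "effort": joint torques, N m; "tcp_pos": TCP position; "tcp_rot": TCP orientation; "contact_force": force on the tool from outside, world axes, zero at the start; "moment": the same for the moment, N m; "width": finger opening in m; "grasp_force": force on a finger pad.
Only numpy, scipy, OpenCV 4.12 (cv2) and the standard library are available. Lean on these libraries where they do the work, as an engineer would, in place of code of your own. Each camera call takes 0.05 s, during which the arm holds its last target. There are 200 camera calls.

## Task

On the carver's glue hob, first slide the glue pot off the red ring and onto the green ring. Then, with the pan still on its white outline, spread the heap of wooden blanks into one even layer in the pan, all lying flat with a clear gap of about a finger's width (at least 8 mm) between any two. Last, slide the loaded pan along the glass to sit centred and square on the red ring, never lifting or tipping pot or pan and leaving the tools and tins around alone.

Things in the scene. Friction and masses are not known exactly. Their poses are not given: they have to be found in the camera images.
- hob: flat black glass warming hob with a steel rim, 400 mm (x) by 880 mm (y), its glass top 12 mm above the bench, fixed. Origin at the centre of its underside; y along its length. Its three marked positions lie in a row along y, 265 mm apart, the red one in the middle.
- hot_mark: red ring (180 mm across, with a red centre dot) printed on the glass: the hot position, always the middle one of the three. Origin at its centre, on the glass. x, y as the hob's
- rest_mark: green ring (180 mm across, with a green centre dot) printed on the glass at one end of the hob (left or right): the rest position. Origin at its centre, on the glass
- cold_mark: white rectangular outline (290 mm in x by 244 mm in y) printed on the glass at the other end of the hob: the cold position, where the pan starts. Origin at its centre, on the glass
- pot: squat blue lidded glue pot, 0.4 to 0.9 kg, 140 mm across, its steel lid's top 60 mm above its base. Across the lid stands a rigid upright wooden fin to hold it by, along the pot's own x: 90 mm long, 16 mm thick (in y), its top 98 mm above the pot's base. Origin at the centre of its base, z up. It starts on the red ring
- pan: shallow aluminium drying pan, 0.45 kg, 258 (x) by 218 mm (y) outside, walls 4 mm thick, rim 18 mm and inner floor 4 mm above its underside. Outside its +y and -y walls stands a rigid level black grab bar along x, 100 mm long between posts, 14 mm wide and high, its middle 150 mm (y) from the pan's centre and 55 mm above its underside. Origin at the centre of its underside
- blank1: turned pale wooden blank, a plain disc 60 mm across and 36 mm thick, 65 g, with a small dark dot on both faces. Origin at its centre, z along its axis. One of the lower ones of the heap, lying flat in the pan
- blank2: turned pale wooden blank, a plain disc 60 mm across and 36 mm thick, 65 g, with a small dark dot on both faces. Origin at its centre, z along its axis. One of the lower ones of the heap, lying flat in the pan
- blank3: turned pale wooden blank, a plain disc 60 mm across and 36 mm thick, 65 g, with a small dark dot on both faces. Origin at its centre, z along its axis. One of the lower ones of the heap, lying flat in the pan
- blank4: turned pale wooden blank, a plain disc 60 mm across and 36 mm thick, 65 g, with a small dark dot on both faces. Origin at its centre, z along its axis. One of the upper ones, lying on the lower ones; may be absent
- blank5: turned pale wooden blank, a plain disc 60 mm across and 36 mm thick, 65 g, with a small dark dot on both faces. Origin at its centre, z along its axis. One of the upper ones, lying on the lower ones; may be absent
- blank6: turned pale wooden blank, a plain disc 60 mm across and 36 mm thick, 65 g, with a small dark dot on both faces. Origin at its centre, z along its axis. One of the upper ones, lying on the lower ones; may be absent
- oil_tin: yellow tin, 44 mm across, 45 mm high, standing near the far edge of the hob; a bystander, to be left alone. Origin at the centre of its underside
- chisel: wood chisel with blue handle, 190 mm long, lying near the hob's far edge; a bystander, to be left alone. Origin at the centre of its underside
- wax_jar: amber jar with white cap, 70 mm across, beyond the hob; a bystander, to be left alone. Origin at the centre of its underside
Mind the look-alikes: they are no part of the job. Leave any orange or purple look-alike of the blank4 alone. What is shaped like the blank5 but blue is not meant.

How it is judged:
By the outcome, as a careful person would: the job done as asked, in the order asked, and still so for the second after the job is handed in, with the robot touching nothing.
Of blank4, blank5, blank6 only 2 to 3 are there at a start; the rules pass over those that are not, and their reading is None.
At some moment in a run one of pot, blank1, blank2, blank3 may be knocked a few centimetres aside while the robot is not near it.
Once in a run the grip may slacken for a moment while it holds something.
It also fails if it takes over 210 s, if anything falls off the work surface, if the arm or the gripper's body presses on something with over 40 N, if the wrist force passes 120 N, or if a joint passes its speed limit or range.

## Working session

There is one attempt and no reset: what is moved stays moved. The work goes in short steps, Python scripts to look and compute and a tool call to move; the robot and the scene stay as the last step left them, time stands still between calls to the robot, and variables do not carry over. Pictures are saved under pics/ and viewed, at most 14 in all, crops included, and the job is handed in when it is done.

Besides the shell and the picture viewer there is one more tool, called after ">>>" as name(argument=value, ...), one argument or row to a line, values as JSON. carry_out: Moves the arm, as the interface text tells. Its arguments: {"type":"object","properties":{"plan":{"type":"array"},"newtons":{"type":"number"}},"required":["plan"]}

```bash
mkdir -p pics
cat > h.py <<'E'
from rig import *
import numpy as np, cv2
from scipy.spatial.transform import Rotation as R
def rot(q): 
    q=np.asarray(q,float)
    return R.from_quat([q[1],q[2],q[3],q[0]]).as_matrix() if q.size==4 else q.reshape(3,3)
def snap(n,f=None):
    c=capture(n)
    if f: cv2.imwrite(f'pics/{f}.png',c['pixels'])
    return c
def ray(c,u,v):
    d=np.array([(u-c['cx'])/c['fx'],-(v-c['cy'])/c['fy'],-1.])
    return np.array(c['origin']),rot(c['attitude'])@d
def onplane(c,u,v,z):
    o,d=ray(c,u,v); return (o+d*(z-o[2])/d[2])[:2]
def proj(c,p):
    q=rot(c['attitude']).T@(np.array(p)-np.array(c['origin']))
    return c['cx']+c['fx']*q[0]/-q[2], c['cy']-c['fy']*q[1]/-q[2]
E
python3 - <<'E'
from h import *
for n in ('top','side'):
    c=snap(n,n+'0'); print({k:v for k,v in c.items() if k!='pixels'})
print(get_state())
E
```

```text
{'fx': 423.3006614986987, 'fy': 423.3006614986987, 'cx': 319.7013062921058, 'cy': 197.94832610024108, 'origin': array([0.3261847 , 0.12620193, 1.15644022]), 'attitude': array([ 0.71594635,  0.04744197, -0.06041532, -0.69391647])}
{'fx': 451.90364462605885, 'fy': 451.90364462605885, 'cx': 314.1362725475967, 'cy': 204.24492458216196, 'origin': array([0.04886849, 1.09838798, 0.78434306]), 'attitude': array([-0.18086255, -0.10898317,  0.46297795,  0.86085006])}
{'clock': 0.1, 'qpos': array([ 9.40583629e-01,  3.13405943e-01,  1.49833954e+00,  3.56913997e-05,
        1.33095794e+00, -2.23422503e-01]), 'qvel': array([-0.00050772, -0.00219866, -0.00101503,  0.00233885, -0.00146799,
        0.00111548]), 'effort': array([ 3.86340515e-03, -4.02811182e+01, -2.52639949e+01,  6.95799734e-02,
        3.42470105e-02, -8.03837747e-05]), 'tcp_pos': array([0.20761585, 0.48198521, 0.23822032]), 'tcp_rot': array([-2.45693082e-04,  2.01999731e-01,  9.79385420e-01, -4.98383668e-04]), 'contact_force': array([ 0.54266244, -1.25726895,  0.53745697]), 'moment': array([-0.0583465 ,  0.01013595,  0.02541496]), 'grasp_force': 0.0, 'width': 0.08845357442607114}
```

View pics/top0.png

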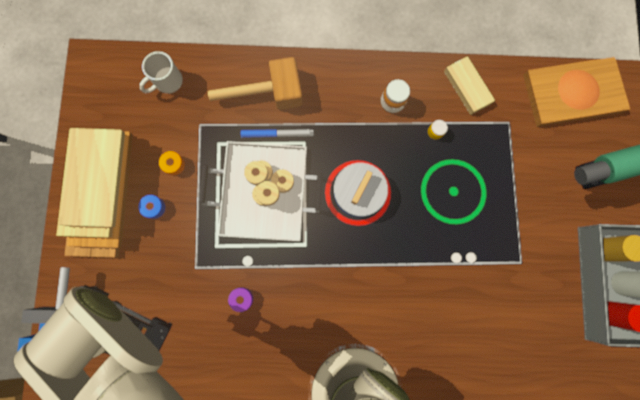

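View pics/side0.png

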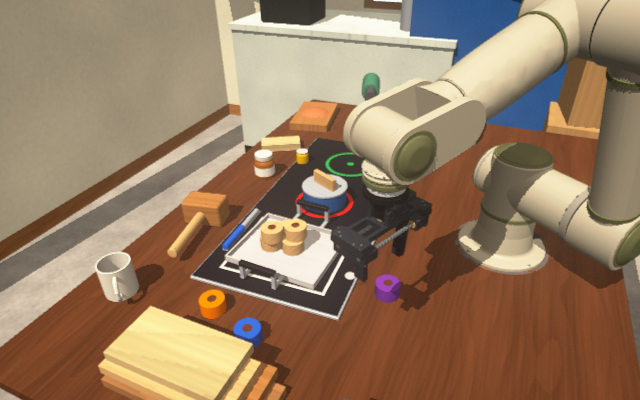

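The top view shows the pan at about (263,192) with the pale blanks, the pot at (360,190) on the red ring, and the green ring at (453,191). The orange (170,162), blue (151,206) and purple (240,300) discs outside the pan are look-alikes; only the pale ones in the pan are meant. One enlarged crop should confirm this.

Run:
```python
from h import *
a=cv2.imread('pics/top0.png')[130:260,200:420]; b=cv2.imread('pics/side0.png')[160:300,200:360]
a=cv2.resize(a,(440*800//640*1,260*800//640),interpolation=cv2.INTER_CUBIC)
a=cv2.resize(cv2.imread('pics/top0.png')[130:250,205:325],(400,400),interpolation=cv2.INTER_CUBIC)
b=cv2.resize(cv2.imread('pics/side0.png')[170:310,215:355],(400,400),interpolation=cv2.INTER_CUBIC)
cv2.imwrite('pics/crop1.png',np.hstack([a,b]))
c=snap('top'); im=c['pixels']; hsv=cv2.cvtColor(im,cv2.COLOR_BGR2HSV)
Z=.012
def big(m):
    k=max(cv2.findContours(m,0,2)[0],key=cv2.contourArea); return k
# green ring
g=cv2.inRange(hsv,(45,100,80),(80,255,255)); g[:, :400]=0; g[:, 500:]=0
k=big(g); pts=np.array([onplane(c,u,v,Z) for u,v in k[:,0,:]]); print('green',cv2.fitEllipse(pts.astype(np.float32)*1000))
# dots
n,l,s,ce=cv2.connectedComponentsWithStats(g); 
for i in range(1,n): print('gcomp',s[i,4],ce[i],onplane(c,*ce[i],Z))
r=cv2.inRange(hsv,(0,150,100),(6,255,255))|cv2.inRange(hsv,(172,150,100),(180,255,255)); r[:,:320]=0;r[:,400:]=0;r[:150]=0; r[235:]=0
ys,xs=np.nonzero(r); hull=cv2.convexHull(np.c_[xs,ys].astype(np.int32)); pts=np.array([onplane(c,u,v,Z) for u,v in hull[:,0,:]]); print('red',cv2.fitEllipse(pts.astype(np.float32)*1000))
for z,uv in((Z,(200,125)),(Z,(510,123)),(Z,(520,262)),(Z,(196,267))): print('hob',onplane(c,*uv,z))
# fin
f=cv2.inRange(hsv,(8,60,100),(25,255,255)); f[:,:335]=0;f[:,388:]=0;f[:165]=0;f[215:]=0
k=big(f); pts=np.array([onplane(c,u,v,.11) for u,v in k[:,0,:]]); print('fin',cv2.minAreaRect((pts*1000).astype(np.float32)))
```

```text
green ((534.4519653320312, -260.34918212890625), (182.63816833496094, 183.36611938476562), 68.38163757324219)
gcomp 1216 [453.10115132 191.56496711] [ 0.5325376  -0.25983019]
gcomp 92 [453.30434783 190.90217391] [ 0.53441433 -0.26042909]
red ((522.4384155273438, 4.025689125061035), (181.44696044921875, 183.23544311523438), 85.98326110839844)
hob [0.69770595 0.44814315]
hob [ 0.73561383 -0.42608231]
hob [ 0.34550262 -0.43802609]
hob [0.30656671 0.43037231]
fin ((518.866455078125, 4.395328521728516), (16.869016647338867, 93.06700134277344), 64.72537994384766)
```

View pics/crop1.png

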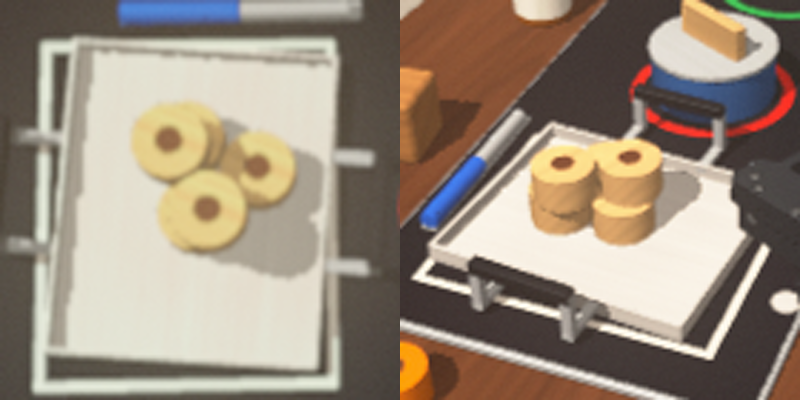

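The crop shows five pale blanks in the pan: two upper ones at about (256,171) and (266,192), and three lower. The fin is at (362,187). I'll start with the pot.

```bash
cat >> h.py <<'E'
def mv(tgt,yaw=None):
    """shift (cm, tool axes) and z turn (deg) to take TCP to tgt with tool-y along yaw (deg, mod 180)"""
    s=get_state(); M=rot(s['tcp_rot']); d=M.T@(np.array(tgt)-s['tcp_pos'])*100
    y=np.degrees(np.arctan2(M[1,1],M[0,1])); t=0
    if yaw is not None: t=-((yaw-y+90)%180-90)
    print('from',s['tcp_pos'].round(4),'toolyaw',round(y,2),'tilt',M[:2,2].round(4),'shift',d.round(2),'rz',round(t,2),'w',round(s['width'],4),'q6',round(s['qpos'][5],2),'t',round(s['clock'],1))
E
python3 -c "
from h import *
mv([.5189,.0044,.15],64.7); mv([.5189,.0044,.08],64.7)"
```

```text
from [0.2076 0.482  0.2383] toolyaw 66.69 tilt [-0.0005 -0.0007] shift [-47.49 -31.54   8.85] rz 1.99 w 0.0882 q6 -0.22 t 0.1
from [0.2076 0.482  0.2383] toolyaw 66.69 tilt [-0.0005 -0.0007] shift [-47.49 -31.54  15.85] rz 1.99 w 0.0882 q6 -0.22 t 0.1
```

>>> carry_out(
  plan=[
    [-12, -8, 0, 0, 0, 0, 1],
    [-24, -16, 0, 0, 0, 1, 1],
    [-36, -24, 0, 0, 0, 2, 1],
    [-47.5, -31.5, 0, 0, 0, 2, 1],
    [-47.5, -31.5, 0, 0, 0, 2, 1],
    [-47.5, -31.5, 0, 0, 0, 2, 1],
    [-47.5, -31.5, 0, 0, 0, 2, 1],
    [-47.5, -31.5, 0, 0, 0, 2, 1],
    [-47.5, -31.5, 0, 0, 0, 2, 1],
    [-47.5, -31.5, 0, 0, 0, 2, 1],
    [-47.5, -31.5, 0, 0, 0, 2, 1],
    [-47.5, -31.5, 0, 0, 0, 2, 1],
    [-47.5, -31.5, 4, 0, 0, 2, 1],
    [-47.5, -31.5, 7, 0, 0, 2, 1],
    [-47.5, -31.5, 7, 0, 0, 2, 1],
  ],
)

```text
clock: 2.02
tcp_pos: [0.5181, 0.0062, 0.1676]
tcp_rot: [-0.002, 0.218, 0.976, 0.0]
contact_force: [0.8, 0.4, 0.6]
width: 0.0881
grasp_force: 0.0
```

Run:
```python
from h import *
c=snap('wrist','w1'); mv([.5189,.0044,.08],64.7)
```

```text
from [0.519  0.0058 0.1692] toolyaw 64.77 tilt [-0.0005  0.0001] shift [-0.05 -0.13  8.92] rz 0.07 w 0.0884 q6 -1.35 t 2.1
```

View pics/w1.png

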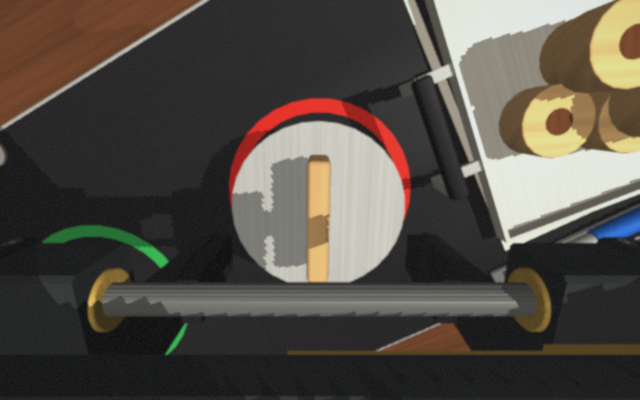

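The wrist view shows the fin at (318,218), centred between the fingers and parallel to the pads. I'll descend and grip.

>>> carry_out(
  plan=[
    [0, -0.1, 3, 0, 0, 0, 1],
    [0, -0.1, 6, 0, 0, 0, 1],
    [0, -0.1, 8, 0, 0, 0, 1],
    [0, -0.1, 8.8, 0, 0, 0, 1],
    [0, -0.1, 8.8, 0, 0, 0, 1],
    [0, -0.1, 8.8, 0, 0, 0, -0.5],
    [0, -0.1, 8.8, 0, 0, 0, -1],
    [0, -0.1, 8.8, 0, 0, 0, -1],
    [0, -0.1, 8.8, 0, 0, 0, -1],
    [0, -0.1, 8.8, 0, 0, 0, -1],
    [0, -0.1, 8.8, 0, 0, 0, -1],
    [0, -0.1, 8.8, 0, 0, 0, -1],
  ],
  newtons=30,
)

```text
clock: 3.58
tcp_pos: [0.5189, 0.004, 0.0807]
tcp_rot: [-0.0, 0.219, 0.976, -0.0]
contact_force: [-0.9, -0.2, -0.1]
width: 0.0201
grasp_force: 0.0
```

Run:
```python
from h import *
s=get_state(); print(s['contact_force'],s['grasp_force'])
mv([.5344,-.2603,s['tcp_pos'][2]])
```

```text
[-0.85213499 -0.15516235 -0.11428041] 0.0
from [0.5189 0.004  0.0807] toolyaw 64.69 tilt [-0.0001  0.    ] shift [-12.7  -23.23  -0.  ] rz 0 w 0.0201 q6 -1.35 t 3.6
```

>>> carry_out(
  plan=[
    [0, 0, 0, 0, 0, 0, -1],
    [0, 0, 0, 0, 0, 0, -1],
    [0, 0, 0, 0, 0, 0, -1],
    [-0.4, -0.7, 0, 0, 0, 0, -1],
    [-1.2, -2.2, 0, 0, 0, 0, -1],
    [-2.2, -4, 0, 0, 0, 0, -1],
    [-3.2, -5.9, 0, 0, 0, 0, -1],
    [-4.2, -7.7, 0, 0, 0, 0, -1],
    [-5.2, -9.5, 0, 0, 0, 0, -1],
    [-6.2, -11.3, 0, 0, 0, 0, -1],
    [-7.2, -13.2, 0, 0, 0, 0, -1],
    [-8.2, -15, 0, 0, 0, 0, -1],
    [-9.2, -16.8, 0, 0, 0, 0, -1],
    [-10.2, -18.6, 0, 0, 0, 0, -1],
    [-11.1, -20.3, 0, 0, 0, 0, -1],
    [-11.9, -21.8, 0, 0, 0, 0, -1],
    [-12.4, -22.7, 0, 0, 0, 0, -1],
    [-12.7, -23.2, 0, 0, 0, 0, -1],
    [-12.7, -23.2, 0, 0, 0, 0, -1],
    [-12.7, -23.2, 0, 0, 0, 0, -1],
  ],
  newtons=40,
)

```text
clock: 6.08
tcp_pos: [0.5346, -0.2604, 0.0807]
tcp_rot: [0.0, 0.219, 0.976, -0.001]
contact_force: [-0.1, -3.5, 0.3]
width: 0.0155
grasp_force: 40.0
```

Run:
```python
from h import *
s=get_state(); print(s['contact_force'],s['grasp_force'])
mv([.5344,-.2603,s['tcp_pos'][2]])
snap('side','s1'); snap('wrist','w2')
```

```text
[-0.05193221 -3.4641917   0.25492532] 39.98855207115412
from [ 0.5346 -0.2604  0.0807] toolyaw 64.7 tilt [ 0.0003 -0.0013] shift [ 0.02  0.   -0.  ] rz 0 w 0.0155 q6 -1.78 t 6.1
```

View pics/w2.png

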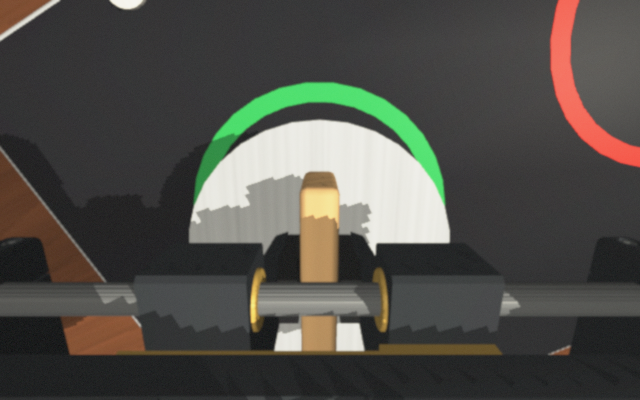

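The pot sits on the green ring. I'll release, rise and measure the pan and the heap.

>>> carry_out(
  plan=[
    [0, 0, 0, 0, 0, 0, 0],
    [0, 0, 0, 0, 0, 0, 0],
    [0, 0, 0, 0, 0, 0, 0],
    [0, 0, 0, 0, 0, 0, 0],
    [0, 0, -3, 0, 0, 0, 0],
    [0, 0, -8, 0, 0, 0, 1],
    [0, 0, -13, 0, 0, 0, 1],
    [0, 0, -16, 0, 0, 0, 1],
    [0, 0, -16, 0, 0, 0, 1],
  ],
)

```text
clock: 7.3
tcp_pos: [0.5351, -0.2603, 0.2427]
tcp_rot: [0.002, 0.219, 0.976, -0.001]
contact_force: [-0.2, -0.3, -1.6]
width: 0.0819
grasp_force: 0.0
```

```bash
cat >> h.py <<'E'
RED=np.array([.5224,.0040]); 
def pan_blanks(c,save=None):
    im=c['pixels']; hsv=cv2.cvtColor(im,cv2.COLOR_BGR2HSV)
    # brown dots
    w=cv2.inRange(hsv,(0,60,30),(14,255,150)); w[:125]=0;w[270:]=0;w[:,:205]=0;w[:,420:]=0
    n,l,s,ce=cv2.connectedComponentsWithStats(w)
    for i in range(1,n):
        if s[i,4]>=8: print('dot',s[i,4],ce[i].round(1),'low',onplane(c,*ce[i],.052).round(4),'up',onplane(c,*ce[i],.088).round(4))
    if save: cv2.imwrite(f'pics/{save}.png',im)
E
python3 - <<'E'
from h import *
c=snap('top','top2'); pan_blanks(c)
im=c['pixels']; cv2.imwrite('pics/crop2.png',cv2.resize(im[130:255,200:330],(780,750)[:2] and (624,600),interpolation=cv2.INTER_CUBIC))
E
```

```text
dot 12 [225.  129.3] low [0.6751 0.3691] up [0.6637 0.3612]
dot 10 [237.2 127.7] low [0.6808 0.3366] up [0.6693 0.3298]
dot 570 [337.6 134. ] low [0.6729 0.0653] up [0.6616 0.0672]
dot 10 [380. 128.] low [ 0.6941 -0.0497] up [ 0.6821 -0.0439]
dot 10 [376.  132.6] low [ 0.6807 -0.0389] up [ 0.6691 -0.0335]
dot 13 [369.5 139.1] low [ 0.6619 -0.0216] up [ 0.651  -0.0167]
dot 25 [360.3 139.8] low [0.6591 0.0035] up [0.6482 0.0075]
dot 9 [339.  145.9] low [0.64   0.0607] up [0.6298 0.0628]
dot 10 [331.3 148.2] low [0.6328 0.0812] up [0.6228 0.0827]
dot 8 [309.8 149.5] low [0.6272 0.139 ] up [0.6174 0.1386]
dot 11 [333.9 151.7] low [0.6233 0.074 ] up [0.6136 0.0757]
dot 264 [347.5 194.4] low [0.5083 0.035 ] up [0.5024 0.038 ]
dot 366 [347.4 192. ] low [0.5149 0.0354] up [0.5088 0.0384]
dot 23 [255.  171.2] low [0.5628 0.2824] up [0.5551 0.2774]
dot 18 [386.4 176.1] low [ 0.5614 -0.068 ] up [ 0.5538 -0.0617]
dot 22 [281.5 179.5] low [0.5426 0.2111] up [0.5356 0.2083]
dot 10 [345.2 187.1] low [0.5278 0.0416] up [0.5212 0.0444]
dot 15 [390.9 189.9] low [ 0.5244 -0.08  ] up [ 0.5179 -0.0733]
dot 48 [357.9 192. ] low [0.5157 0.0077] up [0.5095 0.0115]
dot 25 [266.6 192. ] low [0.5078 0.249 ] up [0.5019 0.245 ]
dot 11 [320.1 203.3] low [0.4823 0.107 ] up [0.4772 0.1076]
dot 164 [259.9 268.6] low [0.308  0.2565] up [0.3086 0.2522]
dot 65 [411.4 267.4] low [ 0.3224 -0.134 ] up [ 0.3226 -0.1255]
```

View pics/crop2.png

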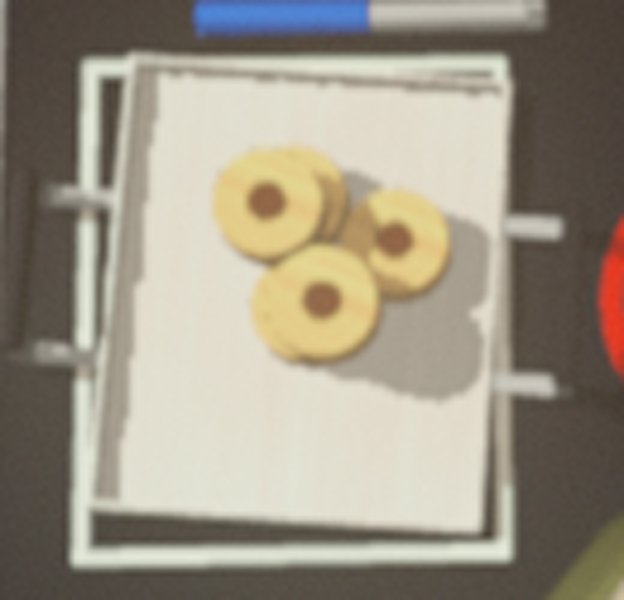

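The crop shows the pan turned a few degrees, with rim corners at (133,55), (512,85), (480,532) and (95,505) in the crop. The upper blanks' dots are at (265,200) and (321,300), and the lower one's at (396,239).

Run:
```python
from h import *
import glob
c=snap('top'); im=c['pixels']
P=[onplane(c,u/4.8+200-.4,v/4.8+130-.4,.030) for u,v in((133,55),(512,85),(480,532),(95,505))]
P=np.array(P); print(P.round(4), P.mean(0))
print([np.linalg.norm(P[i]-P[(i+1)%4]).round(4) for i in range(4)])
x=(P[0]+P[1]-P[2]-P[3]); y=(P[0]+P[3]-P[1]-P[2]); print(np.degrees(np.arctan2(x[1],x[0])),np.degrees(np.arctan2(-y[0],y[1])))
# mask-based
hsv=cv2.cvtColor(im,cv2.COLOR_BGR2HSV)
m=cv2.inRange(hsv,(0,0,120),(180,70,255))|cv2.inRange(hsv,(8,60,90),(30,255,255)); m[:,:212]=0;m[:,320:]=0;m[:135]=0;m[250:]=0
m=cv2.morphologyEx(m,cv2.MORPH_OPEN,np.ones((7,7)))
k=max(cv2.findContours(m,0,2)[0],key=cv2.contourArea)
pts=np.array([onplane(c,u,v,.03) for u,v in k[:,0,:]]); print(cv2.minAreaRect((pts*1000).astype(np.float32)))
# amber-ish top disc outlines of upper blanks
```

```text
[[0.649  0.3655]
 [0.639  0.149 ]
 [0.3843 0.1579]
 [0.3926 0.3703]] [0.51621454 0.2606993 ]
[np.float64(0.2167), np.float64(0.2549), np.float64(0.2125), np.float64(0.2565)]
-1.531134647105269 -2.438499446279029
((515.8975219726562, 267.3828125), (273.64886474609375, 243.5854034423828), 1.9814053773880005)
```

```bash
cat >> h.py <<'E'
PC=np.array([.5165,.261]); PY=np.radians(-2.)
def pw(x,y): # pan frame mm -> world
    return PC+np.array([[np.cos(PY),-np.sin(PY)],[np.sin(PY),np.cos(PY)]])@np.array([x,y])/1000
def wp(p):
    return np.array([[np.cos(PY),np.sin(PY)],[-np.sin(PY),np.cos(PY)]])@(np.array(p)-PC)*1000
E
python3 - <<'E'
from h import *
for t in [(-80,46),(-80,-46),(0,46),(80,46),(80,-46)]: print(t,pw(*t).round(4))
mv([.52,.26,.24],121)
E
```

```text
(-80, 46) [0.4382 0.3098]
(-80, -46) [0.4349 0.2178]
(0, 46) [0.5181 0.307 ]
(80, 46) [0.5981 0.3042]
(80, -46) [0.5948 0.2122]
from [ 0.5343 -0.2598  0.2395] toolyaw 64.69 tilt [-0.0012  0.001 ] shift [23.51 46.38  0.  ] rz -56.31 w 0.0878 q6 -1.78 t 7.4
```

>>> carry_out(
  plan=[
    [2.5, 5, 0, 0, 0, -5, 1],
    [5, 10, 0, 0, 0, -12, 1],
    [7.5, 15, 0, 0, 0, -20, 1],
    [10, 20, 0, 0, 0, -28, 1],
    [12.7, 25, 0, 0, 0, -36, 1],
    [15.2, 30, 0, 0, 0, -44, 1],
    [18, 35, 0, 0, 0, -50, 1],
    [20.5, 40, 0, 0, 0, -56, 1],
    [23.5, 46.4, 0, 0, 0, -56, 1],
    [23.5, 46.4, 0, 0, 0, -56, 1],
    [23.5, 46.4, 0, 0, 0, -56, 1],
    [23.5, 46.4, 0, 0, 0, -56, 1],
  ],
)

```text
clock: 8.9
tcp_pos: [0.5206, 0.2585, 0.2402]
tcp_rot: [-0.001, -0.264, 0.965, -0.0]
contact_force: [-0.2, 0.3, -0.5]
width: 0.0882
grasp_force: 0.0
```

```bash
cat >> h.py <<'E'
def dots(c,zs):
    im=c['pixels']; hsv=cv2.cvtColor(im,cv2.COLOR_BGR2HSV)
    w=cv2.inRange(hsv,(0,70,30),(13,255,170)); n,l,s,ce=cv2.connectedComponentsWithStats(w)
    for i in range(1,n):
        x,y,ww,hh,a=s[i]
        if a>150 and .6<ww/hh<1.6 and a>.6*ww*hh and y+hh<395: print('dot',a,ce[i].round(1),*[(z,onplane(c,*ce[i],z).round(4)) for z in zs],'pan',[wp(onplane(c,*ce[i],z)).round(0) for z in zs])
E
python3 - <<'E'
from h import *
c=snap('wrist','w3'); dots(c,(.052,.088)); mv([.5551,.2774,.12],121)
E
```

```text
dot 321 [314.6 163.7] (0.052, array([0.5093, 0.2463])) (0.088, array([0.5044, 0.244 ])) pan [array([ -7., -15.]), array([-12., -17.])]
dot 244 [268.6 175.1] (0.052, array([0.5455, 0.2095])) (0.088, array([0.5367, 0.2112])) pan [array([ 31., -50.]), array([ 22., -49.])]
dot 269 [315.6 224.6] (0.052, array([0.5686, 0.2824])) (0.088, array([0.5573, 0.2762])) pan [array([51., 23.]), array([40., 17.])]
from [0.5207 0.2585 0.2404] toolyaw 120.58 tilt [-0.0006 -0.0003] shift [-3.93 -0.12 12.04] rz -0.42 w 0.088 q6 -1.85 t 8.9
```

View pics/w3.png

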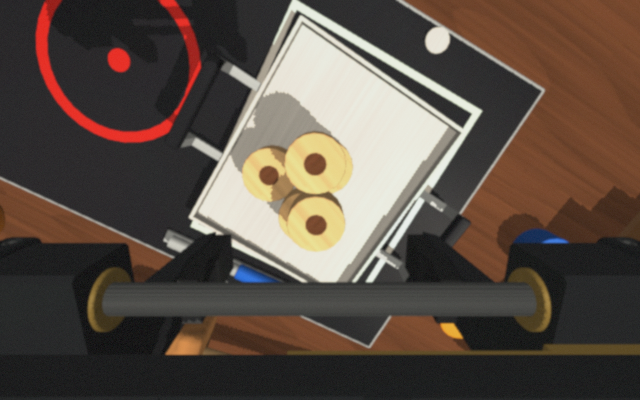

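The wrist view shows upper blank A's dot at (316,225), B's at (315,164) and lower blank C's at (269,175). I'll grasp A.

>>> carry_out(
  plan=[
    [-2, -0.1, 5, 0, 0, 0, 1],
    [-4, -0.2, 8, 0, 0, 0, 1],
    [-4, -0.2, 11, 0, 0, 0, 1],
    [-4, -0.2, 14, 0, 0, 0, 1],
    [-4, -0.2, 16.5, 0, 0, 0, 1],
    [-4, -0.2, 17.2, 0, 0, 0, 1],
    [-4, -0.2, 17.2, 0, 0, 0, 1],
    [-4, -0.2, 17.2, 0, 0, 0, 0],
    [-4, -0.2, 17.2, 0, 0, 0, -1],
    [-4, -0.2, 17.2, 0, 0, 0, -1],
    [-4, -0.2, 17.2, 0, 0, 0, -1],
    [-4, -0.2, 17.2, 0, 0, 0, -1],
    [-4, -0.2, 17.2, 0, 0, 0, -1],
  ],
  newtons=20,
)

```text
clock: 10.58
tcp_pos: [0.556, 0.2787, 0.0692]
tcp_rot: [0.0, -0.265, 0.964, -0.0]
contact_force: [-1.6, -1.3, 5.8]
width: 0.0598
grasp_force: 20.0
```

Run:
```python
from h import *
s=get_state(); print(s['contact_force'],s['grasp_force']); mv([.4382,.3098,.12],88);mv([.4382,.3098,.033],88)
```

```text
[-1.64949482 -1.34163407  5.7722705 ] 19.99995857477188
from [0.556  0.2787 0.0692] toolyaw 120.7 tilt [0.0007 0.0001] shift [ 8.54  8.69 -5.09] rz 32.7 w 0.0598 q6 -1.83 t 10.6
from [0.556  0.2787 0.0692] toolyaw 120.7 tilt [0.0007 0.0001] shift [8.55 8.69 3.61] rz 32.7 w 0.0598 q6 -1.83 t 10.6
```

>>> carry_out(
  plan=[
    [0, 0, -2, 0, 0, 0, -1],
    [0, 0, -5, 0, 0, 4, -1],
    [2.5, 2.5, -6, 0, 0, 12, -1],
    [5, 5, -6, 0, 0, 20, -1],
    [7.5, 7.5, -6, 0, 0, 28, -1],
    [8.5, 8.7, -6, 0, 0, 32.7, -1],
    [8.5, 8.7, -6, 0, 0, 32.7, -1],
    [8.5, 8.7, -6, 0, 0, 32.7, -1],
    [8.5, 8.7, -3, 0, 0, 32.7, -1],
    [8.5, 8.7, 0, 0, 0, 32.7, -1],
    [8.5, 8.7, 2, 0, 0, 32.7, -1],
    [8.5, 8.7, 3, 0, 0, 32.7, -1],
    [8.5, 8.7, 3.4, 0, 0, 32.7, -1],
    [8.5, 8.7, 3.4, 0, 0, 32.7, -1],
    [8.5, 8.7, 3.4, 0, 0, 32.7, -1],
  ],
)

```text
clock: 12.45
tcp_pos: [0.4387, 0.3102, 0.0354]
tcp_rot: [0.001, 0.017, 1.0, 0.0]
contact_force: [0.1, 0.2, -0.7]
width: 0.0596
grasp_force: 20.0
```

Run:
```python
from h import *
s=get_state(); print(s['contact_force'],s['grasp_force']); mv([.4382,.3098,.033],88)
```

```text
[ 0.14050418  0.23911239 -0.66076301] 19.999871542677283
from [0.4387 0.3102 0.0354] toolyaw 88.0 tilt [0.0011 0.0005] shift [ 0.05 -0.04  0.24] rz -0.0 w 0.0596 q6 -1.14 t 12.4
```

>>> carry_out(
  plan=[
    [0, 0, 0.1, 0, 0, 0, -1],
    [0, 0, 0.2, 0, 0, 0, -1],
    [0, 0, 0.2, 0, 0, 0, 0.5],
    [0, 0, 0.2, 0, 0, 0, 0.6],
    [0, 0, 0.2, 0, 0, 0, 0.6],
    [0, 0, 0, 0, 0, 0, 0.6],
    [0, 0, -3, 0, 0, 0, 0.6],
    [0, 0, -8, 0, 0, 0, 1],
    [0, 0, -13, 0, 0, 0, 1],
    [0, 0, -18, 0, 0, 0, 1],
    [0, 0, -20, 0, 0, 0, 1],
    [0, 0, -20, 0, 0, 0, 1],
  ],
)

```text
clock: 13.95
tcp_pos: [0.4387, 0.3102, 0.2359]
tcp_rot: [0.001, 0.017, 1.0, 0.001]
contact_force: [0.7, -0.7, -0.2]
width: 0.0878
grasp_force: 0.0
```

Run:
```python
from h import *
c=snap('wrist','w4'); dots(c,(.052,.088)); 
c=snap('top','top4'); print('top');dots2=None
im=c['pixels']; hsv=cv2.cvtColor(im,cv2.COLOR_BGR2HSV)
w=cv2.inRange(hsv,(0,70,30),(13,255,170)); n,l,s,ce=cv2.connectedComponentsWithStats(w)
for i in range(1,n):
    x,y,ww,hh,a=s[i]
    if 10<a<40 and 215<x<305 and 140<y<245: print(a,ce[i],[(onplane(c,*ce[i],z).round(4),wp(onplane(c,*ce[i],z)).round(0)) for z in (.052,.088)])
mv([.5032,.2445,.2],121)
```

```text
dot 245 [318.5 178. ] (0.052, array([0.4382, 0.3101])) (0.088, array([0.431 , 0.3104])) pan [array([-80.,  46.]), array([-87.,  46.])]
dot 208 [536.1 192.1] (0.052, array([0.4623, 0.5468])) (0.088, array([0.4525, 0.5212])) pan [array([-64., 284.]), array([-73., 258.])]
dot 260 [258.  250.9] (0.052, array([0.5208, 0.2376])) (0.088, array([0.5046, 0.2458])) pan [array([  5., -23.]), array([-11., -16.])]
dot 1144 [443.  335.8] (0.052, array([0.6437, 0.4579])) (0.088, array([0.6141, 0.4421])) pan [array([120., 201.]), array([ 91., 184.])]
top
15 [260.6        170.46666667] [(array([0.5652, 0.2677]), array([48.,  8.])), (array([0.5574, 0.2631]), array([41.,  4.]))]
16 [281.875  179.5625] [(array([0.5425, 0.2102]), array([ 28., -50.])), (array([0.5354, 0.2075]), array([ 21., -53.]))]
from [0.438  0.3099 0.2336] toolyaw 87.99 tilt [-0.0015 -0.0006] shift [-6.75 -6.3   3.36] rz -33.01 w 0.0881 q6 -1.14 t 14.1
```

View pics/w4.png

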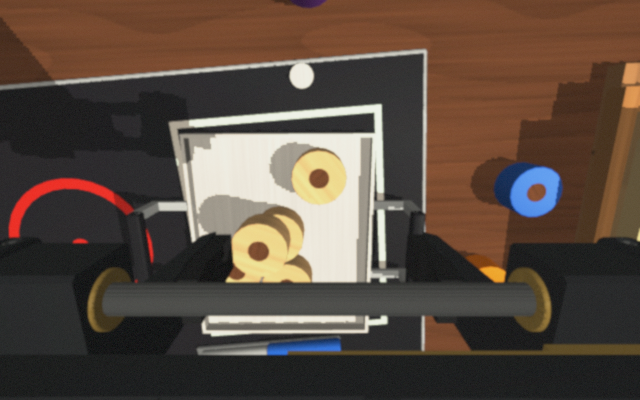

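A lies flat at (318,178) in the wrist view; the upper blank B is at (258,251). B next, with the same finger direction.

>>> carry_out(
  plan=[
    [-3, -3, 4, 0, 0, 0, 1],
    [-6, -6, 7, 0, 0, 0, 1],
    [-6.9, -6.2, 10, 0, 0, 0, 1],
    [-6.9, -6.2, 13, 0, 0, 0, 1],
    [-6.9, -6.2, 15.5, 0, 0, 0, 1],
    [-6.9, -6.2, 16.5, 0, 0, 0, 1],
    [-6.9, -6.2, 16.5, 0, 0, 0, 1],
    [-6.9, -6.2, 16.5, 0, 0, 0, 0],
    [-6.9, -6.2, 16.5, 0, 0, 0, -1],
    [-6.9, -6.2, 16.5, 0, 0, 0, -1],
    [-6.9, -6.2, 16.5, 0, 0, 0, -1],
    [-6.9, -6.2, 16.5, 0, 0, 0, -1],
  ],
)

```text
clock: 15.55
tcp_pos: [0.5053, 0.2457, 0.0702]
tcp_rot: [0.0, 0.018, 1.0, 0.0]
contact_force: [-0.6, -0.1, 4.0]
width: 0.0597
grasp_force: 20.0
```

Run:
```python
from h import *
s=get_state(); print(s['contact_force'],s['grasp_force']); mv([.4349,.2178,.033],88)
```

```text
[-0.59578673 -0.11595055  4.00733162] 19.999980200082064
from [0.5053 0.2457 0.0702] toolyaw 87.99 tilt [0.0006 0.0001] shift [ 6.94 -3.04  3.71] rz -0.01 w 0.0597 q6 -1.29 t 15.6
```

>>> carry_out(
  plan=[
    [0, 0, -2, 0, 0, 0, -1],
    [0, 0, -5, 0, 0, 0, -1],
    [2.5, -1, -6, 0, 0, 0, -1],
    [5, -2.2, -6, 0, 0, 0, -1],
    [6.9, -3, -6, 0, 0, 0, -1],
    [6.9, -3, -6, 0, 0, 0, -1],
    [6.9, -3, -3, 0, 0, 0, -1],
    [6.9, -3, 0, 0, 0, 0, -1],
    [6.9, -3, 2, 0, 0, 0, -1],
    [6.9, -3, 3, 0, 0, 0, -1],
    [6.9, -3, 3.5, 0, 0, 0, -1],
    [6.9, -3, 3.6, 0, 0, 0, -1],
    [6.9, -3, 3.6, 0, 0, 0, -1],
    [6.9, -3, 3.6, 0, 0, 0, 0.5],
    [6.9, -3, 3.6, 0, 0, 0, 0.6],
    [6.9, -3, 3.6, 0, 0, 0, 0.6],
    [6.9, -3, 3.2, 0, 0, 0, 0.6],
    [6.9, -3, 0, 0, 0, 0, 0.6],
    [6.9, -3, -5, 0, 0, 0, 1],
    [6.9, -3, -10, 0, 0, 0, 1],
  ],
)

```text
clock: 18.05
tcp_pos: [0.4349, 0.218, 0.1715]
tcp_rot: [-0.0, 0.018, 1.0, -0.0]
contact_force: [-0.3, -0.2, -0.6]
width: 0.0876
grasp_force: 0.0
```

>>> carry_out(
  plan=[
    [0, 0, -4, 0, 0, 0, 1],
    [0, 0, -8, 0, 0, 0, 1],
    [0, 0, -8, 0, 0, 0, 1],
  ],
)

```text
clock: 18.42
tcp_pos: [0.436, 0.2183, 0.2525]
tcp_rot: [0.003, 0.017, 1.0, 0.001]
contact_force: [0.3, 0.6, -0.9]
width: 0.0881
grasp_force: 0.0
```

```bash
cat >> h.py <<'E'
def tdots(c):
    hsv=cv2.cvtColor(c['pixels'],cv2.COLOR_BGR2HSV)
    w=cv2.inRange(hsv,(0,70,30),(13,255,170)); n,l,s,ce=cv2.connectedComponentsWithStats(w)
    for i in range(1,n):
        x,y,ww,hh,a=s[i]
        if 8<a<50 and 215<x<400 and 140<y<245: print('top',a,ce[i].round(1),[(onplane(c,*ce[i],z).round(4),wp(onplane(c,*ce[i],z)).round(0)) for z in (.052,)])
E
python3 - <<'E'
from h import *
c=snap('wrist','w5'); dots(c,(.052,)); c2=snap('top','top5'); tdots(c2); mv([.52,.26,.2])
E
```

```text
dot 228 [318.3 173.9] (0.052, array([0.4347, 0.2181])) pan [array([-80., -46.])]
dot 220 [400.  174.3] (0.052, array([0.4384, 0.3102])) pan [array([-80.,  46.])]
dot 190 [603.7 187.8] (0.052, array([0.4625, 0.5433])) pan [array([-64., 280.])]
dot 187 [355.6 232.7] (0.052, array([0.5071, 0.2598])) pan [array([-9., -2.])]
dot 173 [314.5 263.5] (0.052, array([0.5456, 0.2093])) pan [array([ 31., -51.])]
top 49 [357.6 192.1] [(array([0.5154, 0.0085]), array([   8., -252.]))]
top 15 [387.9 207. ] [(array([ 0.4782, -0.0722]), array([ -27., -334.]))]
from [0.4349 0.218  0.2493] toolyaw 87.99 tilt [-0.0004 -0.0001] shift [-8.36  4.49  4.93] rz 0 w 0.0879 q6 -1.31 t 18.5
```

View pics/w5.png

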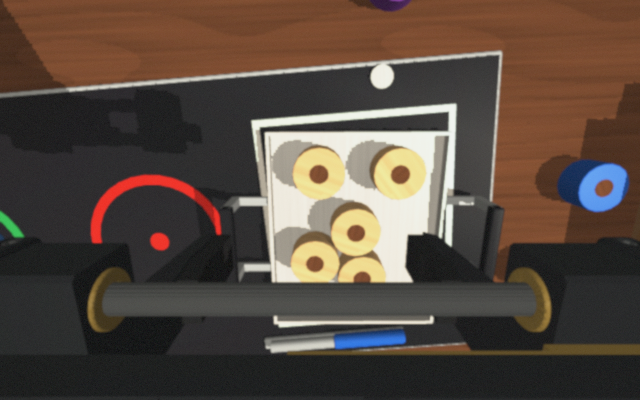

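A and B are at their places, at (318,174) and (400,174). The lower blanks are at (356,233), (315,264) and (362,277), nearly touching. I'll hover over the last one (L1), turned.

>>> carry_out(
  plan=[
    [-3, 1, 0, 0, 0, -8, 1],
    [-6, 2.5, 1, 0, 0, -16, 1],
    [-9, 4, 2, 0, 0, -24, 1],
    [-12.5, 5, 4, 0, 0, -32, 1],
    [-12.5, 5, 5, 0, 0, -40, 1],
    [-12.5, 5, 5, 0, 0, -40, 1],
    [-12.5, 5, 5, 0, 0, -40, 1],
  ],
)

```text
clock: 19.4
tcp_pos: [0.5616, 0.2637, 0.1998]
tcp_rot: [-0.0, -0.324, 0.946, 0.0]
contact_force: [0.8, -0.1, 0.3]
width: 0.0881
grasp_force: 0.0
```

Run:
```python
from h import *
c=snap('wrist','w6'); dots(c,(.052,)); mv([.567,.267,.034],128)
```

```text
dot 466 [368.   40.6] (0.052, array([0.4344, 0.2183])) pan [array([-81., -45.])]
dot 381 [442.9 112.2] (0.052, array([0.4381, 0.3104])) pan [array([-80.,  47.])]
dot 358 [283.5 137.9] (0.052, array([0.5454, 0.2094])) pan [array([ 31., -51.])]
dot 358 [351.8 138.5] (0.052, array([0.507 , 0.2599])) pan [array([-9., -1.])]
dot 304 [317.6 193.7] (0.052, array([0.5683, 0.2671])) pan [array([52.,  8.])]
from [0.5617 0.2637 0.2001] toolyaw 127.87 tilt [0.0004 0.0001] shift [-0.62 -0.06 16.61] rz -0.13 w 0.0881 q6 -1.98 t 19.4
```

>>> carry_out(
  plan=[
    [-0.7, -0.1, 4, 0, 0, 0, 0.8],
    [-0.7, -0.1, 8, 0, 0, 0, 0.8],
    [-0.7, -0.1, 11, 0, 0, 0, 0.8],
    [-0.7, -0.1, 13.5, 0, 0, 0, 0.8],
    [-0.7, -0.1, 15.5, 0, 0, 0, 0.8],
    [-0.7, -0.1, 16.5, 0, 0, 0, 0.8],
    [-0.7, -0.1, 16.5, 0, 0, 0, 0.8],
    [-0.7, -0.1, 16.5, 0, 0, 0, 0],
    [-0.7, -0.1, 16.5, 0, 0, 0, -1],
    [-0.7, -0.1, 16.5, 0, 0, 0, -1],
    [-0.7, -0.1, 16.5, 0, 0, 0, -1],
  ],
)

```text
clock: 20.82
tcp_pos: [0.5683, 0.2673, 0.0355]
tcp_rot: [0.001, -0.325, 0.946, -0.0]
contact_force: [-0.5, -0.4, 5.4]
width: 0.0595
grasp_force: 20.0
```

Run:
```python
from h import *
s=get_state(); print(s['contact_force'],s['grasp_force']); mv([.5981,.3042,.034],128)
```

```text
[-0.46698985 -0.4258089   5.41518764] 20.000891983509064
from [0.5683 0.2673 0.0355] toolyaw 127.99 tilt [0.0011 0.0003] shift [-4.62  1.07  0.15] rz -0.01 w 0.0595 q6 -1.98 t 20.8
```

>>> carry_out(
  plan=[
    [0, 0, -2, 0, 0, 0, -1],
    [0, 0, -5, 0, 0, 0, -1],
    [-2, 0.5, -6, 0, 0, 0, -1],
    [-4.6, 1.1, -6, 0, 0, 0, -1],
    [-4.6, 1.1, -6, 0, 0, 0, -1],
    [-4.6, 1.1, -4, 0, 0, 0, -1],
    [-4.6, 1.1, -2, 0, 0, 0, -1],
    [-4.6, 1.1, -0.7, 0, 0, 0, -1],
    [-4.6, 1.1, -0.1, 0, 0, 0, -1],
    [-4.6, 1.1, 0, 0, 0, 0, -1],
    [-4.6, 1.1, 0, 0, 0, 0, -1],
    [-4.6, 1.1, 0, 0, 0, 0, 0.5],
    [-4.6, 1.1, 0, 0, 0, 0, 0.6],
    [-4.6, 1.1, 0, 0, 0, 0, 0.6],
    [-4.6, 1.1, -0.4, 0, 0, 0, 0.6],
    [-4.6, 1.1, -4, 0, 0, 0, 0.6],
    [-4.6, 1.1, -8, 0, 0, 0, 1],
    [-4.6, 1.1, -13, 0, 0, 0, 1],
    [-4.6, 1.1, -17, 0, 0, 0, 1],
    [-4.6, 1.1, -17, 0, 0, 0, 1],
  ],
)

```text
clock: 23.32
tcp_pos: [0.5984, 0.3046, 0.2086]
tcp_rot: [0.003, -0.326, 0.946, -0.0]
contact_force: [-0.1, -0.4, -1.0]
width: 0.088
grasp_force: 0.0
```

Run:
```python
from h import *
c=snap('wrist','w7'); dots(c,(.052,)); mv([.507,.2599,.2],58)
```

```text
dot 428 [435.7  48. ] (0.052, array([0.4381, 0.3103])) pan [array([-80.,  47.])]
dot 404 [272.9  75. ] (0.052, array([0.5451, 0.2094])) pan [array([ 30., -51.])]
dot 397 [342.7  76. ] (0.052, array([0.5069, 0.2599])) pan [array([-10.,  -1.])]
dot 298 [319.4 182.2] (0.052, array([0.5975, 0.3039])) pan [array([79., 46.])]
dot 229 [578.7 227.4] (0.052, array([0.4707, 0.5435])) pan [array([-56., 281.])]
from [0.5977 0.3043 0.2059] toolyaw 127.99 tilt [0.0023 0.0007] shift [9.88 2.09 0.57] rz 69.99 w 0.0883 q6 -1.94 t 23.4
```

>>> carry_out(
  plan=[
    [2, 0.4, 0, 0, 0, 10, 1],
    [4, 0.8, 0, 0, 0, 20, 1],
    [6, 1.2, 0, 0, 0, 30, 1],
    [8, 1.6, 0, 0, 0, 40, 1],
    [9.9, 2.1, 0, 0, 0, 50, 1],
    [9.9, 2.1, 1, 0, 0, 60, 1],
    [9.9, 2.1, 4, 0, 0, 70, 0.8],
    [9.9, 2.1, 7, 0, 0, 70, 0.8],
    [9.9, 2.1, 10, 0, 0, 70, 0.8],
    [9.9, 2.1, 13, 0, 0, 70, 0.8],
    [9.9, 2.1, 15.5, 0, 0, 70, 0.8],
    [9.9, 2.1, 17, 0, 0, 70, 0.8],
    [9.9, 2.1, 17, 0, 0, 70, 0.8],
    [9.9, 2.1, 17, 0, 0, 70, 0],
    [9.9, 2.1, 17, 0, 0, 70, -1],
    [9.9, 2.1, 17, 0, 0, 70, -1],
    [9.9, 2.1, 17, 0, 0, 70, -1],
  ],
)

```text
clock: 25.5
tcp_pos: [0.5069, 0.2599, 0.0355]
tcp_rot: [0.001, 0.276, 0.961, 0.0]
contact_force: [-0.2, 0.2, 5.9]
width: 0.0596
grasp_force: 20.0
```

Run:
```python
from h import *
s=get_state(); print(s['contact_force'],s['grasp_force']); mv([.5181,.307,.034],58)
```

```text
[-0.23460576  0.22536187  5.94511378] 20.0017449259758
from [0.5069 0.2599 0.0355] toolyaw 57.99 tilt [0.0013 0.0003] shift [1.54 4.59 0.15] rz -0.01 w 0.0596 q6 -0.74 t 25.5
```

>>> carry_out(
  plan=[
    [0, 0, -2, 0, 0, 0, -1],
    [0, 0, -5, 0, 0, 0, -1],
    [0.7, 2.3, -6, 0, 0, 0, -1],
    [1.5, 4.6, -6, 0, 0, 0, -1],
    [1.5, 4.6, -6, 0, 0, 0, -1],
    [1.5, 4.6, -4, 0, 0, 0, -1],
    [1.5, 4.6, -2, 0, 0, 0, -1],
    [1.5, 4.6, -0.7, 0, 0, 0, -1],
    [1.5, 4.6, -0.1, 0, 0, 0, -1],
    [1.5, 4.6, 0, 0, 0, 0, -1],
    [1.5, 4.6, 0, 0, 0, 0, -1],
    [1.5, 4.6, 0, 0, 0, 0, 0.5],
    [1.5, 4.6, 0, 0, 0, 0, 0.6],
    [1.5, 4.6, 0, 0, 0, 0, 0.6],
    [1.5, 4.6, -0.4, 0, 0, 0, 0.6],
    [1.5, 4.6, -4, 0, 0, 0, 0.6],
    [1.5, 4.6, -8, 0, 0, 0, 1],
    [1.5, 4.6, -13, 0, 0, 0, 1],
    [1.5, 4.6, -19, 0, 0, 0, 1],
    [1.5, 4.6, -20, 0, 0, 0, 1],
  ],
)

```text
clock: 28.0
tcp_pos: [0.5192, 0.3072, 0.2393]
tcp_rot: [0.003, 0.276, 0.961, 0.002]
contact_force: [0.2, 0.5, -1.4]
width: 0.0879
grasp_force: 0.0
```

Run:
```python
from h import *
c=snap('wrist','w8'); dots(c,(.052,)); mv([.5452,.2094,.2],88); snap('top','top8')
```

```text
dot 292 [278.2 110.5] (0.052, array([0.4381, 0.3102])) pan [array([-80.,  46.])]
dot 258 [511.5 128.3] (0.052, array([0.5827, 0.5072])) pan [array([ 58., 248.])]
dot 256 [204.6 155.1] (0.052, array([0.4345, 0.2181])) pan [array([-80., -46.])]
dot 241 [317.  177.2] (0.052, array([0.5185, 0.3068])) pan [array([ 0., 46.])]
dot 203 [351.5 236. ] (0.052, array([0.5976, 0.3039])) pan [array([80., 46.])]
dot 205 [257.7 241. ] (0.052, array([0.5454, 0.2093])) pan [array([ 31., -51.])]
from [0.5188 0.3071 0.238 ] toolyaw 58.0 tilt [0.0049 0.0018] shift [-7.4  -6.9   3.79] rz -30.0 w 0.0877 q6 -0.67 t 28.1
```

View pics/w8.png

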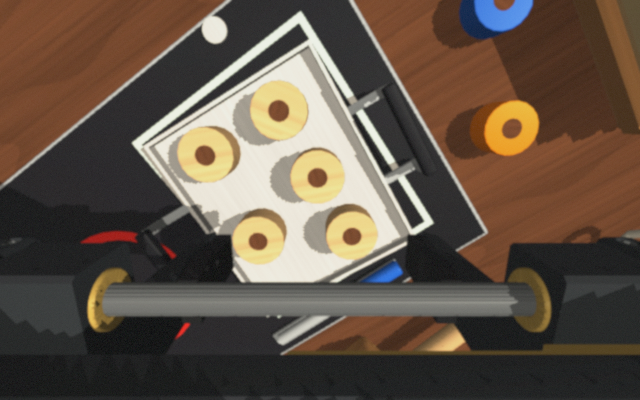

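All five lie flat and well apart, with gaps of at least about 20 mm. The pan's far grab bar runs about (385,90)–(430,172) in this view. I'll hover over it and measure.

Run:
```python
from h import *
mv([.49,.41,.2],88)
```

```text
from [0.5183 0.3068 0.2355] toolyaw 57.99 tilt [0.0016 0.0006] shift [7.87 7.24 3.55] rz -30.01 w 0.0881 q6 -0.67 t 28.1
```

>>> carry_out(
  plan=[
    [3, 3, 0, 0, 0, -10, 1],
    [6, 6, 0, 0, 0, -20, 1],
    [7.9, 7.2, 0, 0, 0, -30, 1],
    [7.9, 7.2, 2, 0, 0, -30, 1],
    [7.9, 7.2, 3, 0, 0, -30, 1],
    [7.9, 7.2, 3, 0, 0, -30, 1],
  ],
)

```text
clock: 28.85
tcp_pos: [0.489, 0.4092, 0.2031]
tcp_rot: [-0.001, 0.018, 1.0, -0.001]
contact_force: [-0.4, 0.3, 0.6]
width: 0.0883
grasp_force: 0.0
```

Run:
```python
from h import *
c=snap('wrist','w9'); mv([.5217,.4109,.048],88)
for n,p in dict(bar=[.5217,.4109,.074],rimtl=[*pw(129,109),.03],rimbl=[*pw(-129,109),.03]).items(): print(n,proj(c,p))
```

```text
from [0.4894 0.4093 0.2042] toolyaw 87.96 tilt [-0.0011 -0.0007] shift [-3.24  0.29 15.61] rz -0.04 w 0.0884 q6 -1.02 t 28.9
bar (np.float64(322.10923765914765), np.float64(225.01858709246684))
rimtl (np.float64(286.9677218406674), np.float64(315.85902977994226))
rimbl (np.float64(279.4781493549666), np.float64(83.5583622646427))
```

View pics/w9.png

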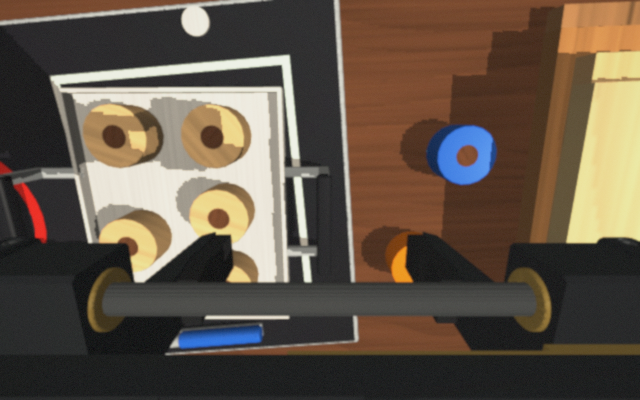

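Run:
```python
from h import *
c=snap('wrist'); im=c['pixels']
a=im[140:290,260:360]; a=np.clip((a/255.)**.45*255,0,255).astype(np.uint8)
cv2.imwrite('pics/crop9.png',cv2.resize(a,(400,600),interpolation=cv2.INTER_CUBIC))
for uv in((325,171),(316,251),(325,211)): print(uv,[(z,wp(onplane(c,*uv,z)).round(1)) for z in(.06,.067,.074)])
```

```text
(325, 171) [(0.06, array([-48. , 153.1])), (0.067, array([-49.2, 153. ])), (0.074, array([-50.4, 152.8]))]
(316, 251) [(0.06, array([ 33.7, 144.3])), (0.067, array([ 30.6, 144.4])), (0.074, array([ 27.4, 144.5]))]
(325, 211) [(0.06, array([ -8.5, 153.2])), (0.067, array([-10.7, 153.1])), (0.074, array([-12.9, 153. ]))]
```

View pics/crop9.png

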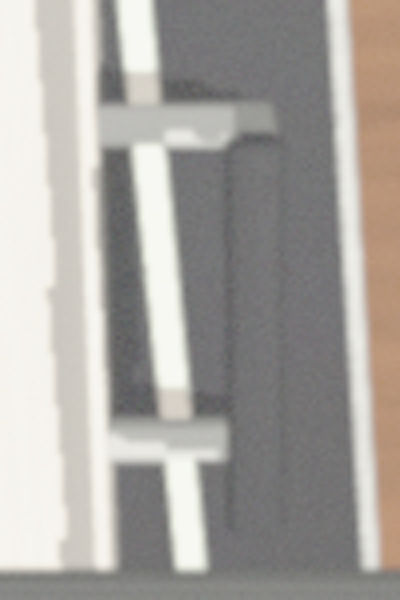

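The enhanced crop shows the bar clearly, spanning wrist pixels (318–331, 174–272) with its centre near (324,223).

>>> carry_out(
  plan=[
    [-1.5, 0.5, 3, 0, 0, 0, 1],
    [-3.1, 0.5, 6, 0, 0, 0, 0.6],
    [-3.1, 0.5, 9, 0, 0, 0, 0.4],
    [-3.1, 0.5, 12, 0, 0, 0, 0.2],
    [-3.1, 0.5, 14.5, 0, 0, 0, 0.2],
    [-3.1, 0.5, 15.6, 0, 0, 0, 0.2],
    [-3.1, 0.5, 15.6, 0, 0, 0, 0],
    [-3.1, 0.5, 15.6, 0, 0, 0, -0.5],
    [-3.1, 0.5, 15.6, 0, 0, 0, -1],
    [-3.1, 0.5, 15.6, 0, 0, 0, -1],
    [-3.1, 0.5, 15.6, 0, 0, 0, -1],
    [-3.1, 0.5, 15.6, 0, 0, 0, -1],
    [-3.1, 0.5, 15.6, 0, 0, 0, -1],
    [-3.1, 0.5, 15.6, 0, 0, 0, -1],
    [-3.1, 0.5, 15.6, 0, 0, 0, -1],
  ],
  newtons=50,
)

```text
clock: 30.82
tcp_pos: [0.5206, 0.4134, 0.0492]
tcp_rot: [0.0, 0.018, 1.0, -0.0]
contact_force: [-2.3, -2.7, 5.8]
width: 0.0134
grasp_force: 50.0
```

Run:
```python
from h import *
s=get_state(); print(s['contact_force'],s['moment'],s['grasp_force']); mv([.5156,.1538,.048],92.6)
c=snap('wrist','w10'); dots(c,(.052,))
# red dot / ring remeasure from top
c=snap('top','top10'); im=c['pixels']; hsv=cv2.cvtColor(im,cv2.COLOR_BGR2HSV)
r=cv2.inRange(hsv,(0,150,100),(6,255,255))|cv2.inRange(hsv,(172,150,100),(180,255,255)); r[:,:320]=0;r[:,400:]=0;r[:150]=0; r[235:]=0
n,l,st,ce=cv2.connectedComponentsWithStats(r)
for i in range(1,n):
    if st[i,4]>15: print('red',st[i,4],onplane(c,*ce[i],.012))
tdots(c)
# pot lid
m=cv2.inRange(hsv,(0,0,110),(180,60,255)); m[:,:415]=0;m[:,495:]=0;m[:150]=0;m[235:]=0
k=max(cv2.findContours(m,0,2)[0],key=cv2.contourArea); e=cv2.minEnclosingCircle(k); print('pot',e,onplane(c,*e[0],.072))
```

```text
[-2.25737486 -2.70402205  5.83553677] [-0.55373545  0.19305132  0.06043417] 49.99910730868578
from [0.5206 0.4134 0.0492] toolyaw 87.99 tilt [ 0.0003 -0.0003] shift [ -0.41 -25.97   0.12] rz -4.61 w 0.0134 q6 -1.04 t 30.8
dot 57976 [484.3 129.2] (0.052, array([0.4632, 0.4901])) pan [array([-61., 227.])]
dot 1959 [76.1 84.7] (0.052, array([0.4378, 0.3112])) pan [array([-80.,  47.])]
dot 1394 [604.9 129.4] (0.052, array([0.4652, 0.5443])) pan [array([-61., 281.])]
dot 1273 [107.4 255.6] (0.052, array([0.5186, 0.3076])) pan [array([ 0., 47.])]
dot 1337 [556.5 334.7] (0.052, array([0.5733, 0.5401])) pan [array([ 47., 281.])]
dot 441 [498.4 337.7] (0.052, array([0.5742, 0.509 ])) pan [array([ 49., 250.])]
red 1168 [0.52046635 0.00305154]
red 84 [0.52222517 0.00445818]
top 18 [247.1 159.3] [(array([0.5944, 0.3051]), array([76., 47.]))]
top 17 [281.4 179.5] [(array([0.5425, 0.2116]), array([ 28., -48.]))]
top 48 [357.4 192.3] [(array([0.5148, 0.009 ]), array([   7., -252.]))]
top 20 [384.2 195.9] [(array([ 0.5076, -0.0623]), array([   2., -323.]))]
top 40 [381.4 214.4] [(array([ 0.4581, -0.0551]), array([ -47., -318.]))]
top 38 [371.8 214. ] [(array([ 0.4582, -0.03  ]), array([ -48., -293.]))]
top 11 [321.5 211.7] [(array([0.46  , 0.1027]), array([ -51., -160.]))]
top 9 [328.9 216.8] [(array([0.4473, 0.0828]), array([ -63., -180.]))]
top 18 [241.2 218.5] [(array([0.4355, 0.3116]), array([-83.,  48.]))]
top 15 [276.3 220.9] [(array([0.4322, 0.2199]), array([-83., -44.]))]
top 13 [317.2 220.5] [(array([0.4364, 0.1131]), array([ -75., -151.]))]
top 30 [328.  221.9] [(array([0.4338, 0.0848]), array([ -76., -179.]))]
top 11 [337.1 226.6] [(array([0.4221, 0.0607]), array([ -87., -203.]))]
pot ((460.4593811035156, 187.21249389648438), 27.799936294555664) [ 0.53394425 -0.2592123 ]
```

>>> carry_out(
  plan=[
    [0, -0.2, -0.05, 0, 0, 0, -1],
    [0, -0.7, -0.05, 0, 0, 0, -1],
    [0, -1.5, -0.05, 0, 0, -0.2, -1],
    [0, -2.6, -0.05, 0, 0, -0.5, -1],
    [0, -3.8, -0.05, 0, 0, -0.8, -1],
    [-0.1, -5.1, -0.05, 0, 0, -1.1, -1],
    [-0.1, -6.4, -0.05, 0, 0, -1.4, -1],
    [-0.1, -7.7, -0.05, 0, 0, -1.7, -1],
    [-0.1, -9, -0.05, 0, 0, -2, -1],
    [-0.1, -10.3, -0.05, 0, 0, -2.3, -1],
    [-0.2, -11.6, -0.05, 0, 0, -2.6, -1],
    [-0.2, -12.9, -0.05, 0, 0, -2.9, -1],
    [-0.2, -14.2, -0.05, 0, 0, -3.2, -1],
    [-0.2, -15.5, -0.05, 0, 0, -3.5, -1],
    [-0.3, -16.8, -0.05, 0, 0, -3.8, -1],
    [-0.3, -18, -0.05, 0, 0, -4.1, -1],
    [-0.3, -18.9, -0.05, 0, 0, -4.3, -1],
    [-0.3, -19.5, -0.05, 0, 0, -4.4, -1],
    [-0.3, -19.8, -0.05, 0, 0, -4.5, -1],
    [-0.3, -19.8, -0.05, 0, 0, -4.5, -1],
  ],
)

```text
clock: 33.42
tcp_pos: [0.5165, 0.2151, 0.0492]
tcp_rot: [-0.0, -0.022, 1.0, -0.0]
contact_force: [-0.1, -1.3, 0.8]
width: 0.0138
grasp_force: 50.0
```

Run:
```python
from h import *
s=get_state(); print(s['contact_force'],s['moment'],s['grasp_force']); mv([.5156,.1538,.048],92.6)
c=snap('top','top11'); snap('side','side11')
a=cv2.resize(c['pixels'][130:255,210:340+90],(792,450),interpolation=cv2.INTER_CUBIC); cv2.imwrite('pics/crop11.png',a)
```

```text
[-0.05194095 -1.34589235  0.7896143 ] [-0.31533811  0.09579667 -0.02076147] 49.99685391783714
from [0.5165 0.2151 0.0492] toolyaw 92.5 tilt [-0.0003 -0.0009] shift [ 0.36 -6.12  0.13] rz -0.1 w 0.0138 q6 -1.43 t 33.4
```

View pics/crop11.png

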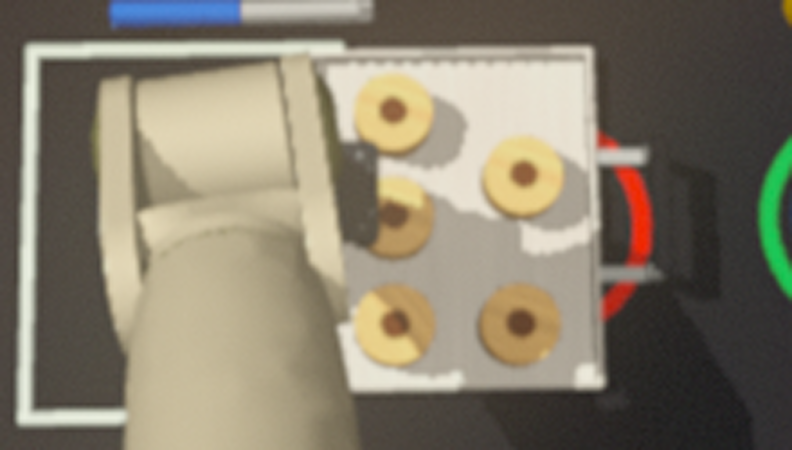

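The crop shows the pan sliding onto the red ring with all the blanks in place. The pan's −y edge corners are at about (593,48) and (604,388). I'll check the pan's yaw against the gripper's.

```bash
cat >> h.py <<'E'
def line(c,pts,z):
    P=np.array([onplane(c,u,v,z) for u,v in pts]); vx,vy,x,y=cv2.fitLine(P.astype(np.float32),cv2.DIST_HUBER,0,1e-4,1e-4).ravel(); return P,np.array([x,y]),np.degrees(np.arctan2(vy,vx))
def panedges(c,z=.03,u0=150,u1=235,uc=370,vtop=(330,365)):
    """-y edge (bright->dark along row) and +x edge / -x edge along columns, subpixel gradient"""
    g=cv2.GaussianBlur(cv2.cvtColor(c['pixels'],cv2.COLOR_BGR2GRAY).astype(float),(0,0),.8)
    def sub(a,i0):
        d=np.abs(np.diff(a)); i=int(d.argmax()); 
        o=0 if i in(0,len(d)-1) else .5*(d[i-1]-d[i+1])/(d[i-1]-2*d[i]+d[i+1]+1e-9)
        return i0+i+.5+o
    return g,sub
E
python3 - <<'E'
from h import *
c=snap('top'); g,sub=panedges(c)
s=get_state(); M=rot(s['tcp_rot']); 
# -y edge rows, skip posts (rows 170-176,203-209)
rows=[r for r in range(148,234) if not(168<=r<=178 or 200<=r<=210)]
pts=[(sub(g[r,368:386],368),r) for r in rows]; P,o,a=line(c,pts,.03); a=a%180
print('-y edge',o,'yaw of x axis',(a+90)%180-90)
for nm,v0,v1 in(('+x',136,150),('-x',231,245)):
    cols=range(312,368); pts=[(u,sub(g[v0:v1,u],v0)) for u in cols]; P,o,a=line(c,pts,.03); print(nm,o,'yaw of y',a%180-90)
E
```

```text
-y edge [ 0.5639891 -0.0424739] yaw of x axis 2.5650482
+x [0.65624654 0.05265353] yaw of y 2.664215
-x [0.3946141  0.04693818] yaw of y 2.872818
```

>>> carry_out(
  plan=[
    [0, -0.2, 0, 0, 0, 0, -1],
    [0, -0.6, 0, 0, 0, 0, -1],
    [0.1, -1.3, 0, 0, 0, 0, -1],
    [0.2, -2.2, 0, 0, 0, 0, -1],
    [0.2, -3.2, 0, 0, 0, 0, -1],
    [0.3, -4.2, 0, 0, 0, 0, -1],
    [0.4, -5.1, 0, 0, 0, 0, -1],
    [0.5, -5.7, 0, 0, 0, 0, -1],
    [0.5, -6, 0, 0, 0, 0, -1],
    [0.5, -6.1, 0, 0, 0, 0, -1],
    [0.5, -6.1, 0, 0, 0, 0, -1],
    [0.5, -6.1, 0, 0, 0, 0, -1],
  ],
)

```text
clock: 35.08
tcp_pos: [0.5142, 0.1543, 0.0492]
tcp_rot: [-0.0, -0.022, 1.0, -0.0]
contact_force: [-0.8, -0.4, -0.6]
width: 0.0132
grasp_force: 50.0
```

Run:
```python
from h import *
c=snap('top','top12'); g,sub=panedges(c); mv([.5156,.1538,.048],92.6)
yd=np.array([-.0453,.999]); xd=np.array([.999,.0453])
def px(p): p=np.array(p)-RED; return (p@xd*1000).round(1),(p@yd*1000).round(1)
# expected edges in pixels
for n,p in dict(mxy=RED-.109*yd,px=RED+.129*xd,mx=RED-.129*xd).items(): print(n,proj(c,[*p,.03]))
u=proj(c,[*(RED-.109*yd),.03]); u0=int(u[0])-9
rows=[r for r in range(150,232) if not(168<=r<=180 or 200<=r<=212)]
P,o,a=line(c,[(sub(g[r,u0:u0+18],u0),r) for r in rows],.03); print('-y edge',px(o),(a+90)%180-90)
for nm,s in(('+x',1),('-x',-1)):
    u,v=proj(c,[*(RED+s*.129*xd),.03]); v0=int(v)-8; 
    P,o,a=line(c,[(k,sub(g[v0:v0+16,k],v0)) for k in range(int(u)+(-15 if s>0 else 0),int(u)+38)],.03); print(nm,px(o),a%180-90)
```

```text
from [0.5142 0.1543 0.0492] toolyaw 92.51 tilt [-0.0002 -0.0004] shift [-0.14 -0.06  0.12] rz -0.09 w 0.0132 q6 -1.54 t 35.1
mxy (np.float64(398.50857672072715), np.float64(190.47982668530997))
px (np.float64(357.0121593467224), np.float64(144.73213639155867))
mx (np.float64(359.82547944918605), np.float64(238.79370052717593))
-y edge (np.float64(-4.9), np.float64(-108.9)) 2.7281342
+x (np.float64(131.1), np.float64(-30.4)) 2.7217178
-x (np.float64(-130.6), np.float64(-48.2)) 2.556839
```

The pan is centred within about 1 mm and square. I'll release, rise, clear and check.

>>> carry_out(
  plan=[
    [0, 0, 0, 0, 0, 0, -0.6],
    [0, 0, 0, 0, 0, 0, -0.2],
    [0, 0, 0, 0, 0, 0, 0],
    [0, 0, 0, 0, 0, 0, 0],
    [0, 0, -1.5, 0, 0, 0, 0],
    [0, 0, -5, 0, 0, 0, 0],
    [0, 0, -10, 0, 0, 0, 0],
    [0, 0, -15, 0, 0, 0, 0],
    [0, 5, -20, 0, 0, 0, 0],
    [0, 11, -20, 0, 0, 0, 0],
    [0, 17, -20, 0, 0, 0, 0],
    [0, 23, -20, 0, 0, 0, 0],
    [5, 28, -20, 0, 0, 0, 0],
    [5, 28, -20, 0, 0, 0, 0],
  ],
)

```text
clock: 36.88
tcp_pos: [0.4494, 0.4344, 0.2503]
tcp_rot: [0.0, -0.024, 1.0, 0.0]
contact_force: [0.7, -0.9, 0.4]
width: 0.0441
grasp_force: 0.0
```

Run:
```python
from h import *
c=snap('top','top13'); im=c['pixels']; hsv=cv2.cvtColor(im,cv2.COLOR_BGR2HSV); g,sub=panedges(c)
yd=np.array([-.0453,.999]); xd=np.array([.999,.0453])
def px(p): p=np.array(p)-RED; return (p@xd*1000).round(1),(p@yd*1000).round(1)
for nm,s,w in(('+y',1,.109),('-y',-1,.109)):
    u0=int(proj(c,[*(RED+s*w*yd),.03])[0])-8
    P,o,a=line(c,[(sub(g[r,u0:u0+16],u0),r) for r in range(150,232) if not(166<=r<=180 or 200<=r<=212)],.03); print(nm,px(o),(a+90)%180-90)
for nm,s in(('+x',1),('-x',-1)):
    u,v=proj(c,[*(RED+s*.129*xd),.03]); v0=int(v)-8
    P,o,a=line(c,[(k,sub(g[v0:v0+16,k],v0)) for k in range(int(u)-30,int(u)+33)],.03); print(nm,px(o),a%180-90)
w=cv2.inRange(hsv,(0,70,30),(13,255,170)); n,l,st,ce=cv2.connectedComponentsWithStats(w)
for i in range(1,n):
    if 8<st[i,4]<50 and 315<ce[i][0]<400 and 145<ce[i][1]<240: print('dot',px(onplane(c,*ce[i],.052)))
m=cv2.inRange(hsv,(0,0,110),(180,60,255)); m[:,:415]=0;m[:,495:]=0;m[:150]=0;m[235:]=0
k=max(cv2.findContours(m,0,2)[0],key=cv2.contourArea); e=cv2.minEnclosingCircle(k); print('pot',onplane(c,*e[0],.072))
```

```text
+y (np.float64(14.7), np.float64(112.6)) 2.786522
-y (np.float64(-4.0), np.float64(-109.0)) 2.84243
+x (np.float64(131.1), np.float64(-2.8)) 2.6971893
-x (np.float64(-130.5), np.float64(-0.5)) 2.294403
dot (np.float64(76.1), np.float64(46.3))
dot (np.float64(27.3), np.float64(-50.1))
dot (np.float64(-2.9), np.float64(45.7))
dot (np.float64(-83.2), np.float64(46.4))
dot (np.float64(-83.7), np.float64(-45.1))
pot [ 0.53343051 -0.2589106 ]
```

View pics/top13.png

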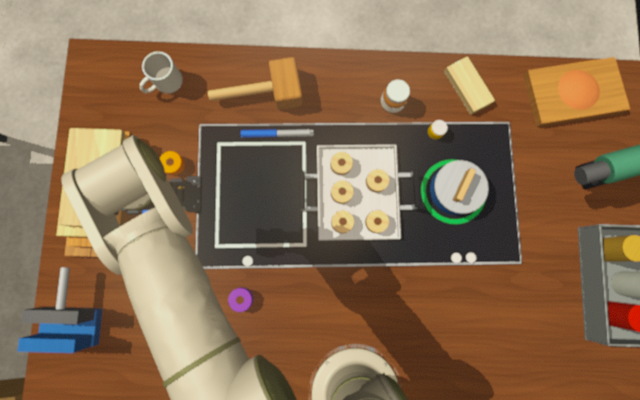

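The picture shows the pan at (358,192) centred and square with five spaced blanks, and the pot at (460,187) on the green ring. The offset from the ring is parallax: its base is within about 2 mm. I'll hand in.

```bash
python3 -c "
from rig import *
print(hand_in())"
```

```text
the job is handed in; nothing more can be done
None
```

The job is handed in: the pot is on the green ring, five blanks lie flat in the pan with gaps of about 20 mm or more, and the loaded pan is centred on the red ring to about 2 mm and square.

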